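Bring up the recliner's footrest from its control box

TASK

Bring up the recliner's footrest from the control box that stands under the reading lamp: first roll the thumbwheel on the box's edge towards the stick as far as it will go, then pull the spring-centred stick all the way towards the thumbwheel, hold it there for a second and a half, and let it spring back upright. Do not tilt the stick before the wheel is fully round, nor to any other side, and do not touch the lamp or disturb the other things on the table.

Things in the scene. Friction and masses are not known exactly. Their poses are not given: they have to be found in the camera images.
- pod: control box of pale plastic, 170 (x) by 120 (y) by 55 mm high, screwed to the table. Origin: centre of its underside. Its x axis runs level from the thumbwheel's end (facing the robot, more or less) to the stick's end, z is up. The box may stand on the robot's left or right, turned up to 0.35 rad
- wheel_center (a point): middle of the thumbwheel, on its axle: ribbed rubber wheel, 60 mm diameter, 30 mm wide, let into the box's top front edge, 66 mm from the box's origin towards -x, 35 mm above the table, axle along the box's y. The rim stands 10 mm proud of the box's top, 11 mm of its front. Too little to pinch: press a fingertip on the rim and drag, lift, repeat. It needs about 1.4 N along the rim
- wheel (a joint): turn of the thumbwheel, rad: 0 to 2.6, both ends are hard stops; it grows as the top of the wheel moves towards the stick (the box's +x). It stays where it is left. It starts between 0.2 and 1.0; at 2.6 a white rib of the wheel is on top
- knob_center (a point): centre of the stick's ball knob (36 mm diameter, black plastic), upright 135 mm above the table, 40 mm from the box's origin towards +x. The ball sits on a 14 mm thick steel shaft, which tilts about a pivot 75 mm below the ball's centre (60 mm above the table). This point's z axis runs up the shaft
- pull (a joint): tilt of the stick along the box's x, rad: 0 upright, positive towards the thumbwheel, stops at -0.42 and +0.42. A spring of 0.9 N m/rad brings it back (about 5 N at the knob when fully tilted)
- sway (a joint): tilt of the stick sideways, rad: 0 upright, positive towards the box's -y, same spring and stops
- lamp: fixed aluminium reading lamp. Origin: centre of its 110 mm round foot's underside, 150 mm along the box's +x and 125 mm along its +y from the box's origin; axes as the box. 16 mm post, 250 mm high. Flat head 60 (x) by 150 (y) by 14 mm, centred at x -90, y -125 mm of the foot, underside at 235 mm; its edge overhangs the upright knob's centre by 10 mm towards the wheel: no reaching straight down
- tissues: bystander: fixed cardboard tissue box, 120 (x) by 220 (y) by 85 mm high, in the place (left or right) that the control box does not take. Origin: centre of its underside
- remote: bystander: loose black remote control, 170 (x) by 45 by 20 mm high, lying beside the control box on its +y side. Origin: centre of its underside
- tablets: bystander: loose white tablet jar, 48 mm diameter, 85 mm high, standing beside the control box on its -y side. Origin: centre of its underside
- mug: bystander: loose white mug, 80 mm diameter, 90 mm high, behind the tissue box. Origin: centre of its underside
- case: bystander: loose grey spectacle case, 160 (x) by 65 by 42 mm high, between the control box and the tissue box. Origin: centre of its underside
- pillbox: bystander: loose blue weekly pill box, 40 (x) by 155 (y) by 26 mm high, in front of the tissue box. Origin: centre of its underside
Not all that is in view belongs to the job. What is shaped like the pod but purple or turquoise is not meant.

How it is judged:
On the way, in this order (a step that is already met when the one before it is completed fails the run):
1. the thumbwheel is rolled towards the stick to its end (above 2.4 of 2.6 rad) (value of joint wheel above 2.4 rad), for 0.2 s.
2. the stick is held towards the thumbwheel, beyond 0.33 of 0.42 rad and less than 0.15 rad sideways, for 1 s, with the wheel still at its end (value of joint pull above 0.33 rad and value of joint sway between -0.15 and 0.15 rad and value of joint wheel above 2.4 rad), for 1 s.
At the end, for the whole second after the job is handed in: the thumbwheel is at its end (above 2.4 rad) and the stick, let go, stands upright within 0.06 rad both ways (value of joint wheel above 2.4 rad and value of joint pull between -0.06 and 0.06 rad and value of joint sway between -0.06 and 0.06 rad); the robot touches nothing.
It fails at once if the stick is tilted (over 0.2 rad) before the wheel is at its end (value of joint pull above 0.2 rad and value of joint wheel below 2.4 rad).
It fails at once if the stick is tilted over 0.25 rad away from the wheel or to a side (value of joint any of pull, sway below -0.25 rad or value of joint sway above 0.25 rad).
It fails at once if the lamp is touched with more than 2 N (contact force between lamp and anything else above 2 N).
It fails at once if the tissue box is touched with more than 5 N (contact force between tissues and the arm above 5 N).
It fails at once if a loose bystander is moved more than 25 mm or tipped (distance of any of remote, tablets, mug, case, pillbox from where it was at the start of the episode above 0.025 m or angle between any of tablets, mug's own z axis and vertical above 0.5 rad).
It also fails if it takes over 69 s, if anything falls off the work surface, if the arm or the gripper's body presses on something with over 40 N, if the wrist force passes 120 N, or if a joint passes its speed limit or range.

ROBOT

A 6-joint arm with a two-finger parallel gripper is mounted at the origin on the work surface. World frame = base frame: x ahead of the robot, y to its left, z up, the work surface at z = 0. Lengths are in m, angles in rad, forces in N, time in s.
With the tool pointing down it reaches from about 0.35 to 0.925 m from the base axis. Payload 6.4 kg.
Tool frame: the origin (TCP) lies midway between the tips of the shut fingers; the grasp point (between the pads) lies 19 mm behind it (hold_point_z is the distance from the TCP to the grasp point, in m); z points along the fingers, y is the line along which they close (so a half turn about z gives the same grasp; the last joint's range is limited). The gripper opens to 94 mm and grips with 3 to 60 N. Pads are 16 mm wide; open, the fingers measure 119 mm over their backs; the gripper's body (75 mm by 177 mm) begins 78 mm behind the grasp point.
Start: joints at [-1.476, 0.245, 1.558, -0, 1.339, -0.174], TCP at [0.173, -0.627, 0.205] pointing down, gripper open.
Joint ranges: [-3.13, 3.13], [-1.02, 2.26], [0.13, 2.54], [-0.95, 4.09], [0.21, 2.88], [-2.74, 2.74]. Speed limits (rad/s): [2.57, 2.57, 3.14, 3.14, 3.14, 3.14].

INTERFACE

Orientations are given as a unit quaternion [x, y, z, w].
In Python, from bench import * gives the robot as it stands.
- The arm moves only by the tool send_rows, never from a script. Its argument "motion" is one flat list of numbers, 6 for each row, row after row: the shift along the tool's x, y, z as a fraction of full scale, then the turn, a rotation vector about the tool's x, y, z as a fraction of full scale. A call has 1 to 8 rows; each row is the pose to reach, as a shift and turn from the pose commanded when the call began, along the tool's axes at that moment; what a row does not reach only later rows make up. Full scale, the value 1, is 0.8 m for a shift and 90 degrees for a turn. A row lasts 1/8 s, in which the tool goes at most 62.5 mm and 10.7 degrees, less where a joint would pass 70% of its speed; a pose out of reach is approached as far as the arm can. A call with a number of a shift or a turn outside -1 to 1 is refused whole. A call with a gripper value outside its range is refused whole. "fingers" is the closure, from -1 (fully open) to 1 (shut), set as the call begins (left out, the last holds). The fingers move at their own pace and stop on an object; "squeeze" is the grip in N (left out, the last holds). Time passes only in rows, so rows that repeat a pose let the fingers close. It gives the time, the measured TCP pose, the force, the opening and the grip force at its end, in the units of the state.
- get_state(): the state, without advancing time (a new reading comes with each control period).
- snapshot(name): name is "scene" or "top"; returns (picture, depth): 384x512x3 uint8, blue, green, red; 384x512 float32, m along the optical axis (not along the pixel's ray), 0 where there is no reading.
- camera_model(name): a dict with "K" (3x3 intrinsics, pixels), "dist_coeffs" ([k1, k2, p1, p2, k3] as OpenCV has them; the pictures are not rectified), "extrinsics" (4x4, takes a point from world to camera coordinates). Camera axes: x right, y up, looking along -z (the intrinsics and any distortion apply to the point x, -y, -z); pixel columns grow to the right and rows downward; lengths in m; the calibration is good to about 2 mm. A picture is of the moment at which its call begins. camera_model takes no time and is no camera call.
- job_done(): hands the job in; it is judged then, once.
The state is a dict: "t": time; "joint_pos": joint angles; "joint_vel": joint speeds; "joint_efforts": joint torques, N m; "ee_pos": TCP position; "orientation": TCP orientation; "contact_force": force on the tool from outside, world axes, zero at the start; "ft_torque": the same for the moment, N m; "finger_gap": finger opening in m; "grip_force": force on a finger pad.
Only numpy, scipy, OpenCV 4.12 (cv2) and the standard library are available. Lean on these libraries where they do the work, as an engineer would, in place of code of your own. Each camera call takes 0.05 s, during which the arm holds its last target. There are 200 camera calls.

## Working session

There is one attempt and no reset: what is moved stays moved. The work goes in short steps, Python scripts to look and compute and a tool call to move; the robot and the scene stay as the last step left them, time stands still between calls to the robot, and variables do not carry over. Pictures are saved under pics/ and viewed, at most 10 in all, crops included, and the job is handed in when it is done.

Besides the shell and the picture viewer there is one more tool, called after ">>>" as name(argument=value, ...), one argument or row to a line, values as JSON. send_rows: Moves the arm, as the interface text tells. Its arguments: {"type":"object","properties":{"motion":{"type":"array"},"fingers":{"type":"number"},"squeeze":{"type":"number"}},"required":["motion"]}

```bash
mkdir -p pics
cat > h.py <<'E'
from bench import *
import numpy as np, cv2
def world(name,depth,uv):
    m=camera_model(name);K=np.array(m["K"],float);d=np.array(m["dist_coeffs"],float);E=np.array(m["extrinsics"],float)
    uv=np.array(uv,float).reshape(-1,2)
    z=np.array([depth[int(round(v)),int(round(u))] for u,v in uv])
    n=cv2.undistortPoints(uv[:,None],K,d)[:,0]
    c=np.c_[n[:,0]*z,-n[:,1]*z,-z]
    return (c-E[:3,3])@E[:3,:3]
def pix(name,P):
    m=camera_model(name);K=np.array(m["K"],float);d=np.array(m["dist_coeffs"],float);E=np.array(m["extrinsics"],float)
    c=np.array(P,float).reshape(-1,3)@E[:3,:3].T+E[:3,3]
    return cv2.projectPoints(c*[1,-1,-1],np.zeros(3),np.zeros(3),K,d)[0][:,0]
E
python3 - <<'E'
from h import *
for n in("scene","top"):
    p,d=snapshot(n);cv2.imwrite(f"pics/{n}0.png",p);np.save(f"{n}0.npy",d)
    print(n,np.round(camera_model(n)["extrinsics"],2).tolist())
print(get_state())
E
```

```text
scene [[-0.36, 0.93, -0.01, 0.18], [-0.71, -0.27, 0.65, 0.28], [0.61, 0.24, 0.76, -1.51], [0.0, 0.0, 0.0, 1.0]]
top [[-0.01, -1.0, -0.01, 0.03], [1.0, -0.01, 0.09, -0.49], [-0.09, -0.01, 1.0, -1.12], [0.0, 0.0, 0.0, 1.0]]
{'t': 0.1, 'joint_pos': array([-1.47607200e+00,  2.45734519e-01,  1.55886426e+00,  6.09270890e-06,
        1.33872564e+00, -1.74113097e-01]), 'joint_vel': array([-0.00054886, -0.00324052, -0.0032509 ,  0.00101622,  0.00017248,
       -0.00140051]), 'joint_efforts': array([ 8.88786126e-04, -4.16914701e+01, -3.15524769e+01,  6.86993427e-02,
        3.09622195e-02, -5.47702666e-05]), 'ee_pos': array([ 0.1725945 , -0.62610896,  0.20447675]), 'orientation': array([ 9.90979122e-01,  1.34013544e-01,  3.73234190e-05, -8.65083480e-04]), 'contact_force': array([ 0.21261769,  0.14190642, -0.05099653]), 'ft_torque': array([ 0.04576294,  0.01728056, -0.00610977]), 'grip_force': 0.0, 'finger_gap': 0.09404347340294296}
```

View pics/scene0.png

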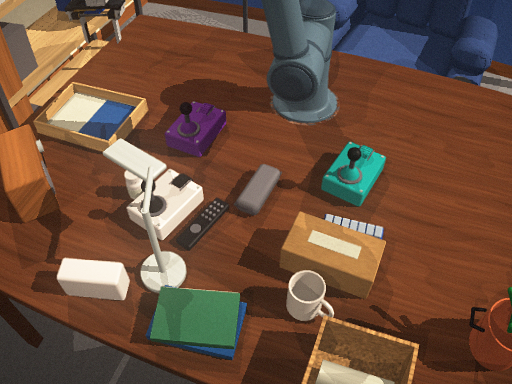

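View pics/top0.png

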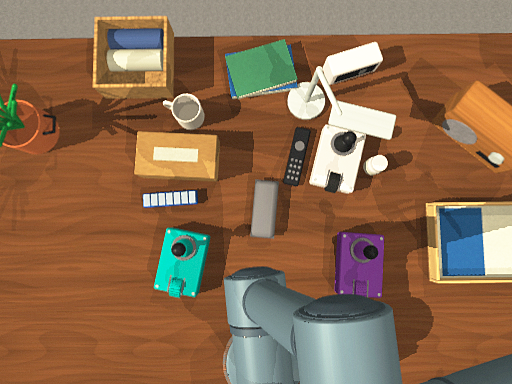

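The white pod is at top pixel (338,158), and at (165,205) in the scene picture. The turquoise box (182,262) and purple box (358,262) are decoys. The white one stands under the lamp with the remote and jar beside it, so it fits. I'll confirm it in an enlarged crop and measure it from depth.

Run:
```python
from h import *
p=cv2.imread("pics/top0.png");d=np.load("top0.npy")
cv2.imwrite("pics/crop1.png",cv2.resize(p[85:215,270:400],None,fx=4.5,fy=4.5,interpolation=cv2.INTER_CUBIC))
us,vs=np.meshgrid(np.arange(290,400),np.arange(90,205));uv=np.c_[us.ravel(),vs.ravel()]
P=world("top",d,uv);ok=d[uv[:,1],uv[:,0]]>0
P=P[ok];uv=uv[ok]
np.save("P.npy",P)
m=(abs(P[:,2]-.055)<.006)
c=np.zeros(d.shape,np.uint8);c[uv[m,1],uv[m,0]]=255
n,l,s,_=cv2.connectedComponentsWithStats(c);k=1+np.argmax(s[1:,4]);print(s[k])
Q=P[m][l[uv[m,1],uv[m,0]]==k]
r=cv2.minAreaRect((Q[:,:2]*1000).astype(np.float32));print("top face",r,np.median(Q[:,2]))
for lo,hi,nm in((.225,.27,"head"),(.12,.16,"knob")):
    q=P[(P[:,2]>lo)&(P[:,2]<hi)]
    print(nm,len(q),q.mean(0),q.min(0),q.max(0),cv2.minAreaRect((q[:,:2]*1000).astype(np.float32)))
print(np.median(P[P[:,2]<.03][:,2]))
```

```text
[ 311  124   55   68 2031]
top face ((563.4239501953125, -212.08995056152344), (120.24861907958984, 177.8123321533203), 75.39091491699219) 0.05566326858668743
head 1747 [ 0.62569205 -0.22459311  0.24941826] [ 0.57869701 -0.30530497  0.23969401] [ 0.69519039 -0.1457876   0.25661646] ((629.9822387695312, -216.8505096435547), (179.4783172607422, 74.6644058227539), 68.9551010131836)
knob 154 [ 0.60520659 -0.22002156  0.14696549] [ 0.58853002 -0.24132864  0.12211408] [ 0.73659529 -0.12843488  0.15574652] ((659.8379516601562, -175.90679931640625), (178.01211547851562, 33.79725646972656), 41.233856201171875)
0.0015354429275779452
```

View pics/crop1.png

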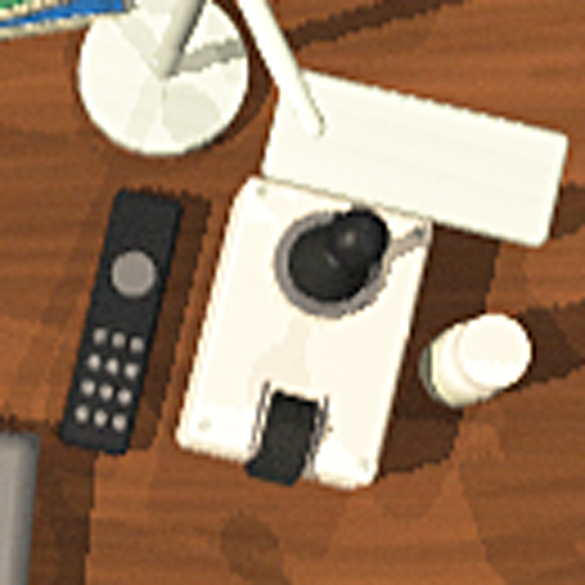

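The crop confirms it: a white pod with a black ribbed wheel at its near end and a black stick under the lamp head. The knob and lamp head measurements agree with the fit (origin about (0.567, -0.213), yaw about -0.255). Next I'll plan the approach to the front of the wheel.

```bash
cat >> h.py <<'E'
from scipy.spatial.transform import Rotation as Rn
O=np.array([.567,-.213,0]);YAW=-.255;RP=Rn.from_euler('z',YAW)
def pod(x,y,z): return O+RP.apply([x,y,z])
def topod(p): return RP.inv().apply(np.array(p)-O)
def Rt(pitch): # pitch = tool-axis angle below horizontal (90deg = down); tool y = -pod y
    a=np.radians(pitch);z=np.array([np.cos(a),0,-np.sin(a)]);y=np.array([0,-1.,0])
    return RP*Rn.from_matrix(np.c_[np.cross(y,z),y,z])
def rows(p0,R0,targets):
    for p,R in targets:
        print(np.round(np.r_[R0.inv().apply(p-p0)/.8,(R0.inv()*R).as_rotvec()/(np.pi/2)],4).tolist())
E
python3 - <<'E'
from h import *
s=get_state();R0=Rn.from_quat(s["orientation"]);p0=s["ee_pos"]
rows(p0,R0,[(pod(-.118,0,.19),Rt(90))])
E
```

```text
[0.4847, -0.4406, 0.019, -0.0011, 0.0001, 0.3335]
```

>>> send_rows(
  motion=[0.485,-0.44,0.019,0,0,0.3335,0.485,-0.44,0.019,0,0,0.3335,0.485,-0.44,0.019,0,0,0.3335,0.485,-0.44,0.019,0,0,0.3335,0.485,-0.44,0.019,0,0,0.3335,0.485,-0.44,0.019,0,0,0.3335,0.485,-0.44,0.019,0,0,0.3335,0.485,-0.44,0.019,0,0,0.3335],
  fingers=1,
  squeeze=20,
)

```text
t: 1.1
ee_pos: [0.4409, -0.2026, 0.1908]
orientation: [0.992, -0.127, 0.0, 0.0]
contact_force: [1.0, -0.4, -0.6]
finger_gap: 0.0173
grip_force: 0.0
```

Run:
```python
from h import *
s=get_state();R0=Rn.from_quat(s["orientation"]);p0=s["ee_pos"];print(s["t"],p0,topod(p0),s["finger_gap"],s["contact_force"])
rows(p0,R0,[(pod(-.118,0,.19),Rt(90)),(pod(-.118,0,.006),Rt(90))])
```

```text
1.1 [ 0.44090427 -0.20262389  0.19075186] [-0.12463553 -0.02176649  0.19075186] 0.017296734917980994 [ 0.97199618 -0.38503027 -0.56181301]
[0.0083, -0.0272, 0.0009, 0.0, -0.0001, -0.0002]
[0.0083, -0.0272, 0.2309, 0.0, -0.0001, -0.0002]
```

>>> send_rows(
  motion=[0.008,-0.027,0.001,0,0,0,0.008,-0.027,0.07,0,0,0,0.008,-0.027,0.14,0,0,0,0.008,-0.027,0.2,0,0,0,0.008,-0.027,0.22,0,0,0,0.008,-0.027,0.22,0,0,0],
)

```text
t: 1.85
ee_pos: [0.4517, -0.1852, 0.0147]
orientation: [0.992, -0.127, -0.001, -0.0]
contact_force: [0.2, -0.4, -0.4]
finger_gap: 0.0007
grip_force: 0.0
```

Run:
```python
from h import *
s=get_state();print(s["t"],topod(s["ee_pos"]),s["finger_gap"],s["contact_force"])
p,d=snapshot("scene");cv2.imwrite("pics/s1.png",cv2.resize(p[90:250,90:290],None,fx=4,fy=3.75,interpolation=cv2.INTER_CUBIC))
```

```text
1.85 [-0.11859812 -0.00216188  0.01469797] 0.0007130676329984474 [ 0.23491854 -0.39866957 -0.42129331]
```

View pics/s1.png

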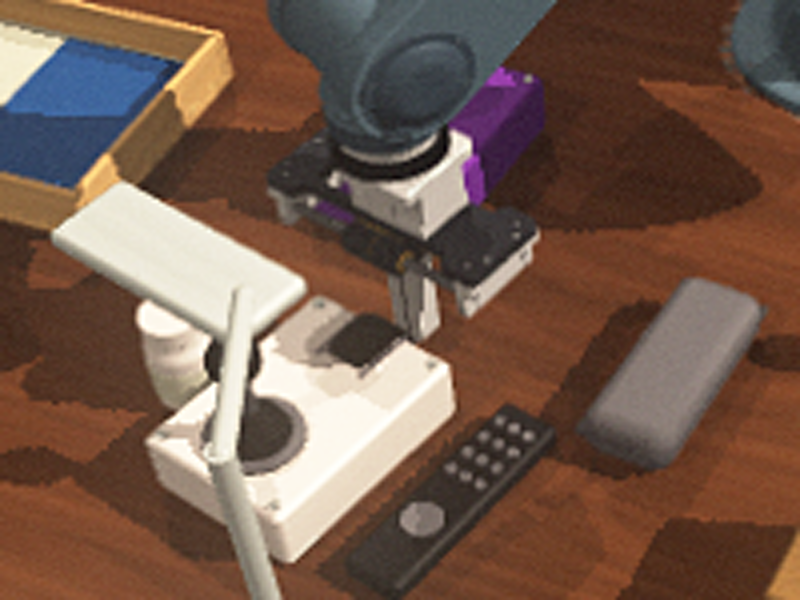

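The shut fingers are in front of the wheel: fingertip at crop pixel (410,320), wheel at (365,340). Next I'll lower them and feel for contact.

>>> send_rows(
  motion=[0,-0.002,0.01,0,0,0,0.01,-0.002,0.01,0,0,0,0.016,-0.002,0.01,0,0,0,0.0175,-0.002,0.01,0,0,0,0.0175,-0.002,0.01,0,0,0],
)

```text
t: 2.52
ee_pos: [0.4641, -0.187, 0.0064]
orientation: [0.992, -0.127, -0.003, -0.0]
contact_force: [-7.0, -0.7, 1.4]
finger_gap: 0.0005
grip_force: 3.3
```

Run:
```python
from h import *
s=get_state();print(s["t"],topod(s["ee_pos"]),RP.inv().apply(s["contact_force"]))
```

```text
2.525 [-0.10615999 -0.00081222  0.00637153] [-6.61842268 -2.41461203  1.39415578]
```

>>> send_rows(
  motion=[0,0,-0.005,0,0,0,0,0,-0.01,0,0,0,0,0,-0.015,0,0,0,0,0,-0.02,0,0,0,0,0,-0.025,0,0,0,0,0,-0.03,0,0,0,0,0,-0.035,0,0,0],
)

```text
t: 3.4
ee_pos: [0.4643, -0.1868, 0.0343]
orientation: [0.992, -0.127, -0.002, -0.0]
contact_force: [-4.4, -0.7, -1.4]
finger_gap: 0.0001
grip_force: 2.2
```

Run:
```python
from h import *
s=get_state();p0=s["ee_pos"];R0=Rn.from_quat(s["orientation"]);print(s["t"],topod(p0),RP.inv().apply(s["contact_force"]))
c=pod(-.1046,-.0008,.0344) # commanded
for r in (.0284,):
  rows(c,Rt(90),[(pod(-.0762-r*np.cos(f),-.0008,.035+r*np.sin(f)),Rt(90)) for f in np.radians([12,24,36,48,60,72,84,96,108,120])])
```

```text
3.4 [-0.1059395  -0.00058717  0.03433921] [-4.08164856 -1.7777219  -1.37006602]
[0.0008, -0.0, -0.0081, 0.0, 0.0, 0.0]
[0.0031, -0.0, -0.0152, 0.0, 0.0, 0.0]
[0.0068, -0.0, -0.0216, 0.0, 0.0, 0.0]
[0.0117, -0.0, -0.0271, 0.0, 0.0, 0.0]
[0.0177, -0.0, -0.0315, 0.0, 0.0, 0.0]
[0.0245, 0.0, -0.0345, 0.0, 0.0, 0.0]
[0.0318, -0.0, -0.0361, 0.0, 0.0, 0.0]
[0.0392, 0.0, -0.0361, 0.0, 0.0, 0.0]
[0.0465, 0.0, -0.0345, 0.0, 0.0, 0.0]
[0.0532, -0.0, -0.0315, 0.0, 0.0, 0.0]
```

>>> send_rows(
  motion=[0.0018,0,-0.0078,0,0,0,0.004,0,-0.015,0,0,0,0.0077,0,-0.0212,0,0,0,0.0126,0,-0.0266,0,0,0],
)

```text
t: 3.9
ee_pos: [0.4746, -0.1895, 0.0564]
orientation: [0.992, -0.127, -0.002, -0.0]
contact_force: [-4.1, 0.7, 1.8]
finger_gap: 0.0005
grip_force: 2.2
```

Run:
```python
from h import *
s=get_state();p0=s["ee_pos"];print(s["t"],topod(p0),RP.inv().apply(s["contact_force"]))
print(topod(pod(-.1046+.0126*.8,0,.0344+.0266*.8)))
```

```text
3.9 [-0.09531505 -0.00055533  0.05635595] [-4.11106094 -0.38415572  1.77113536]
[-9.45200000e-02 -2.14936644e-18  5.56800000e-02]
```

>>> send_rows(
  motion=[0.0061,0,-0.0038,0,0,0,0.0129,0,-0.0063,0,0,0,0.0202,0,-0.0077,0,0,0,0.0276,0,-0.0076,0,0,0],
)

```text
t: 4.4
ee_pos: [0.4851, -0.192, 0.0611]
orientation: [0.992, -0.125, -0.018, -0.003]
contact_force: [-54.1, 8.2, 40.6]
finger_gap: 0.0005
grip_force: 28.1
```

Run:
```python
from h import *
s=get_state();p0=s["ee_pos"];print(s["t"],topod(p0),RP.inv().apply(s["contact_force"]))
p,d=snapshot("scene");cv2.imwrite("pics/s2.png",cv2.resize(p[120:250,100:240],None,fx=5,fy=4.6,interpolation=cv2.INTER_CUBIC))
```

```text
4.4 [-0.08457368 -0.00030472  0.06111597] [-54.46969939  -5.70971159  40.64820997]
```

View pics/s2.png

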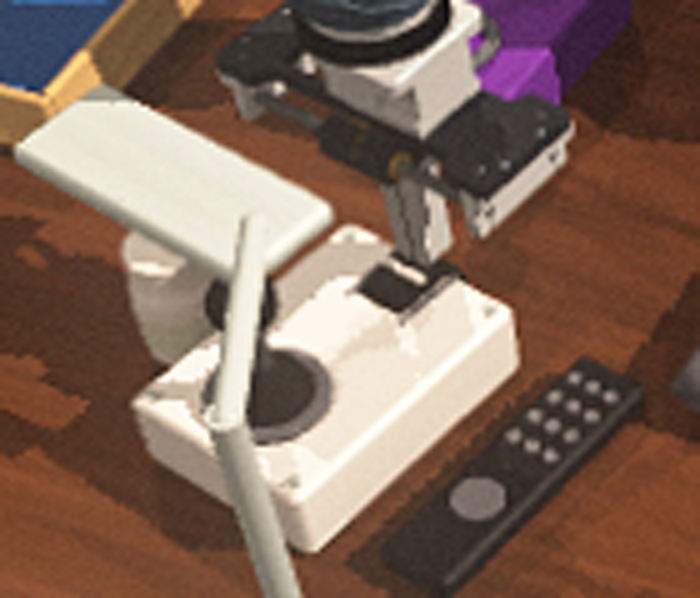

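The white rib at crop pixel (405,268) is now on top, and the tangential force jumped to about 39 N, so the wheel is against its end stop. I'll back off gently.

>>> send_rows(
  motion=[-0.012,0,-0.01,0,0,0,-0.02,0,-0.05,0,0,0,-0.05,0,-0.12,0,0,0,-0.1,0,-0.2,0,0,0,-0.1,0,-0.2,0,0,0],
)

```text
t: 5.08
ee_pos: [0.4211, -0.1763, 0.2276]
orientation: [0.992, -0.127, 0.005, 0.002]
contact_force: [-0.2, 0.8, 0.4]
finger_gap: 0.0004
grip_force: 0.0
```

Run:
```python
from h import *
s=get_state();p0=s["ee_pos"];R0=Rn.from_quat(s["orientation"]);print(s["t"],topod(p0),RP.inv().apply(s["contact_force"]),s["joint_pos"])
p,d=snapshot("top");cv2.imwrite("pics/t2.png",cv2.resize(p[85:215,270:400],None,fx=4.5,fy=4.5,interpolation=cv2.INTER_CUBIC))
us,vs=np.meshgrid(np.arange(320,370),np.arange(120,165));uv=np.c_[us.ravel(),vs.ravel()]
P=world("top",d,uv);c=p[uv[:,1],uv[:,0]].max(1)
q=P[(P[:,2]>.125)&(P[:,2]<.165)&(c<90)]
A=np.c_[2*q,np.ones(len(q))]
x=np.linalg.lstsq(A,(q**2).sum(1),rcond=None)[0];print(len(q),"sphere",x[:3],np.sqrt(x[3]+x[:3]@x[:3]),"pod",topod(x[:3]),q.min(0),q.max(0),"exp",pod(.04,0,.135))
# tool goal: 30deg below horizontal, grasp point 90mm short of knob
for pit,back in((30,.1),):
    R=Rt(pit);z=R.apply([0,0,1]);k=pod(.04,0,.135)
    rows(p0,R0,[(k+z*(.019-back),R),(k+z*.019,R)])
```

```text
5.075 [-0.15041886 -0.00131101  0.22757541] [-0.35873143  0.76018151  0.42674906] [-6.46072655e-01 -2.57141245e-01  2.01696849e+00  5.31175844e-04
  1.37129286e+00  1.17980974e+00]
135 sphere [ 0.60516468 -0.22323777  0.1385859 ] 0.015964234696037197 pod [ 0.03951299 -0.00027984  0.1385859 ] [ 0.58832177 -0.23719423  0.13091358] [ 0.61918471 -0.20616013  0.1580423 ] exp [ 0.60570653 -0.22308982  0.135     ]
[0.1497, -0.0019, 0.0666, 0.0021, 0.6604, 0.0011]
[0.2573, -0.0021, 0.1301, 0.0021, 0.6604, 0.0011]
```

View pics/t2.png

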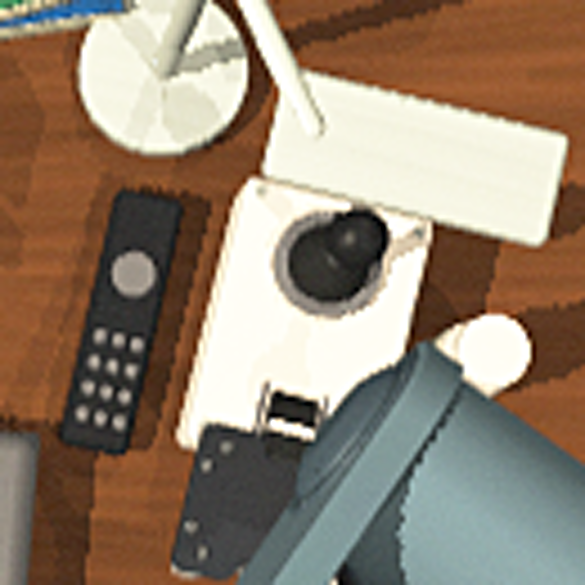

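The knob fit matches (within 1 mm in plan). Now I'll check where the white rib sits relative to the wheel's top.

Run:
```python
from h import *
print(pix("top",[pod(-.066,0,.065),pod(-.066+.0115,0,.0627),pod(-.066-.0115,0,.0627)]))
p=cv2.imread("pics/t2.png")
# original-resolution column profile along pod x at y=0, brightness
f=lambda P:(pix("top",[P])[0]-[270,85]+.5)*4.5-.5
for yy in(-.005,.005):
  print([(int(np.degrees(a)),int(p[int(v),int(u)].max())) for a in np.radians(range(-60,50,6)) for u,v in [f(pod(-.066+.03*np.sin(a),yy,.035+.03*np.cos(a)))]])
q,d=snapshot("scene");cv2.imwrite("pics/s3.png",cv2.resize(q[150:220,150:220],None,fx=8,fy=8,interpolation=cv2.INTER_CUBIC))
g=(pix("scene",[pod(-.066,y,.065) for y in(-.015,.015)])-[150,150]+.5)*8;print(g)
```

```text
[[333.95020145 179.65686632]
 [334.72386448 175.70763536]
 [332.84288012 183.79711753]]
[(-59, 62), (-54, 64), (-48, 65), (-42, 65), (-36, 56), (-29, 47), (-24, 57), (-18, 53), (-12, 19), (-6, 246), (0, 255), (6, 233), (12, 2), (18, 45), (24, 46), (29, 32), (36, 24), (42, 91), (48, 192)]
[(-59, 65), (-54, 65), (-48, 61), (-42, 60), (-36, 56), (-29, 48), (-24, 52), (-18, 54), (-12, 20), (-6, 222), (0, 255), (6, 209), (12, 18), (18, 46), (24, 42), (29, 36), (36, 12), (42, 108), (48, 220)]
[[211.81441946 209.59324372]
 [279.79863499 248.84208383]]
```

View pics/s3.png

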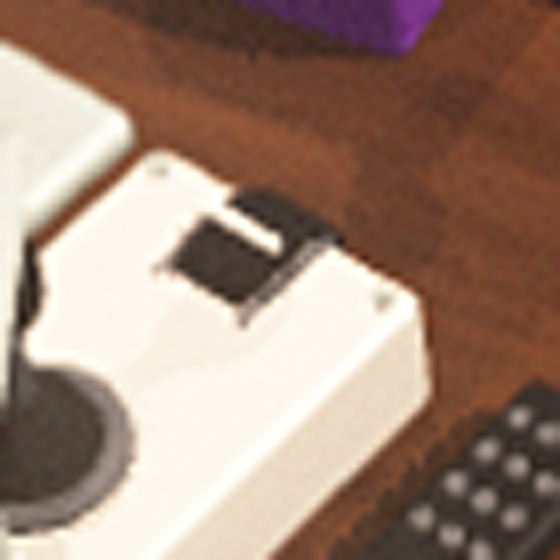

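The rib sits within a degree of the top, so the wheel is at 2.6. Next is the pre-grasp pose: tool tilted to 30° below horizontal, fingers open.

>>> send_rows(
  motion=[0.02,0,0.01,0.0003,0.1,0.0002,0.04,-0.001,0.02,0.0006,0.22,0.0004,0.07,-0.001,0.03,0.001,0.33,0.0006,0.1,-0.001,0.045,0.0014,0.44,0.0007,0.13,-0.002,0.057,0.0018,0.55,0.0009,0.149,-0.002,0.066,0.0021,0.6604,0.0011,0.149,-0.002,0.066,0.0021,0.6604,0.0011,0.149,-0.002,0.066,0.0021,0.6604,0.0011],
  fingers=-1,
)

```text
t: 6.18
ee_pos: [0.5342, -0.2032, 0.1656]
orientation: [0.862, -0.113, 0.49, 0.061]
contact_force: [-0.2, -0.5, -0.1]
finger_gap: 0.0768
grip_force: 0.0
```

Run:
```python
from h import *
s=get_state();p0=s["ee_pos"];R0=Rn.from_quat(s["orientation"]);print(s["t"],topod(p0),s["contact_force"],s["joint_pos"],s["finger_gap"])
R=Rt(30);z=R.apply([0,0,1]);k=pod(.04,0,.135)
rows(p0,R0,[(k+z*(.019-.1),R),(k+z*.019,R)])
```

```text
6.175 [-0.03423136  0.00121726  0.16557024] [-0.2316443  -0.50146371 -0.08456708] [-0.78708848 -0.30949384  2.45388915  1.50383758  0.45317163 -0.21230008] 0.0767708800462515
[0.0133, 0.0014, -0.002, -0.0009, 0.0092, -0.0041]
[0.0151, 0.0016, 0.123, -0.0009, 0.0092, -0.0041]
```

>>> send_rows(
  motion=[0.0133,0.0014,0,-0.0009,0.0092,-0.0041,0.0133,0.0014,0.01,-0.0009,0.0092,-0.0041,0.0133,0.0014,0.01,-0.0009,0.0092,-0.0041],
)

```text
t: 6.55
ee_pos: [0.5475, -0.208, 0.1745]
orientation: [0.858, -0.108, 0.497, 0.064]
contact_force: [0.1, -0.6, -0.2]
finger_gap: 0.0937
grip_force: 0.0
```

Run:
```python
from h import *
s=get_state();p0=s["ee_pos"];R0=Rn.from_quat(s["orientation"]);print(s["t"],topod(p0),s["contact_force"],s["joint_pos"],s["finger_gap"])
for a in(30,40):
  R=Rt(a);z=R.apply([0,0,1]);k=pod(.04,0,.135)
  rows(p0,R0,[(k+z*(.019-.1),R),(k+z*.019,R)])
```

```text
6.55 [-2.01444090e-02 -9.22146091e-05  1.74544663e-01] [ 0.13266495 -0.59666374 -0.15042461] [-0.77240866 -0.28135871  2.42311407  1.54575295  0.44492469 -0.25126477] 0.09369149213165137
[-0.0052, -0.0001, -0.0114, -0.0007, -0.0023, 0.0021]
[-0.0056, -0.0, 0.1136, -0.0007, -0.0023, 0.0021]
[0.0124, -0.0001, -0.0098, -0.0006, -0.1134, 0.0021]
[-0.0097, -0.0, 0.1132, -0.0006, -0.1134, 0.0021]
```

>>> send_rows(
  motion=[-0.0054,0,0.02,-0.0007,-0.0023,0.002,-0.0055,0,0.045,-0.0007,-0.0023,0.002,-0.0055,0,0.07,-0.0007,-0.0023,0.002,-0.0056,0,0.095,-0.0007,-0.0023,0.002,-0.0056,0,0.1136,-0.0007,-0.0023,0.002,-0.0056,0,0.1136,-0.0007,-0.0023,0.002],
)

```text
t: 7.3
ee_pos: [0.6216, -0.2272, 0.1253]
orientation: [0.859, -0.11, 0.496, 0.063]
contact_force: [-0.3, 0.7, -0.7]
finger_gap: 0.0935
grip_force: 0.0
```

Run:
```python
from h import *
s=get_state();p0=s["ee_pos"];R0=Rn.from_quat(s["orientation"]);print(s["t"],topod(p0),s["contact_force"],s["joint_pos"],s["finger_gap"])
R=Rt(30);z=R.apply([0,0,1]);k=pod(.04,0,.135);print("err",topod(p0-z*.019))
rows(p0,R0,[(k+z*.019,R)])
p,d=snapshot("scene");cv2.imwrite("pics/s4.png",cv2.resize(p[90:250,90:290],None,fx=4,fy=3.75,interpolation=cv2.INTER_CUBIC))
```

```text
7.3 [5.64419365e-02 8.48580046e-05 1.25295381e-01] [-0.29818544  0.6888913  -0.7099118 ] [-0.6760974   0.05837795  2.23886654  1.97424802  0.39541577 -0.65365432] 0.09354479758014714
err [3.99874538e-02 8.48580046e-05 1.34795381e-01]
[0.0002, 0.0001, -0.0001, -0.0002, -0.0001, 0.0001]
```

View pics/s4.png

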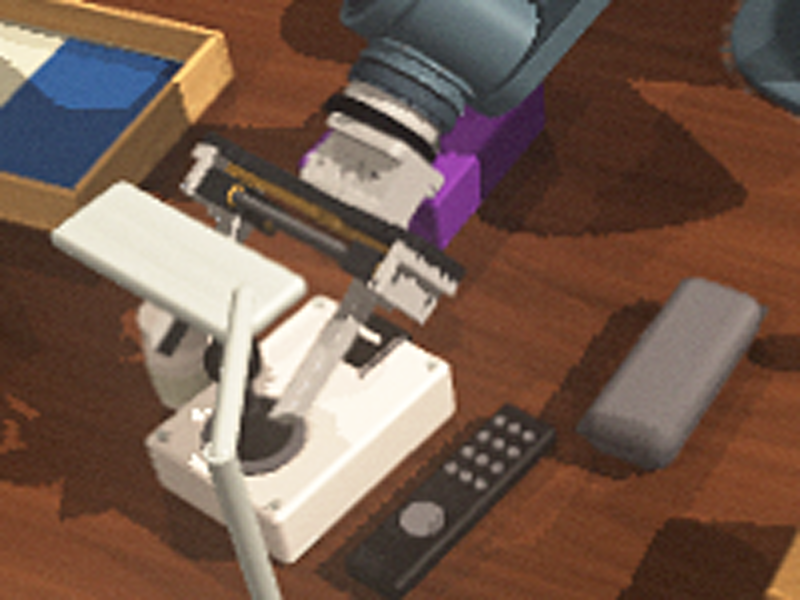

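The fingers flank the knob at crop pixel (232,355), and the lamp head is clear. Closing now.

>>> send_rows(
  motion=[0,0,0,0,0,0,0,0,0,0,0,0,0,0,0,0,0,0,0,0,0,0,0,0,0,0,0,0,0,0,0,0,0,0,0,0,0,0,0,0,0,0],
  fingers=1,
  squeeze=20,
)

```text
t: 8.22
ee_pos: [0.6212, -0.2273, 0.1256]
orientation: [0.859, -0.11, 0.496, 0.064]
contact_force: [-0.8, 0.0, -0.2]
finger_gap: 0.0352
grip_force: 20.0
```

Run:
```python
from h import *
s=get_state();p0=s["ee_pos"];print(s["t"],topod(p0),RP.inv().apply(s["contact_force"]),s["finger_gap"],s["grip_force"])
R=Rt(30);r=.075
rows(np.zeros(3),R,[(RP.apply([-r*np.sin(a),0,r*np.cos(a)-r]),R) for a in(.07,.14,.21,.28,.34,.4,.42)])
```

```text
8.225 [ 0.05605779 -0.00017737  0.1256204 ] [-0.78525074 -0.16069744 -0.22769544] 0.03522143481010161 20.00015437602997
[-0.0035, -0.0, -0.0056, 0.0, 0.0, 0.0]
[-0.0073, -0.0, -0.0109, 0.0, 0.0, 0.0]
[-0.0116, 0.0, -0.0159, 0.0, 0.0, 0.0]
[-0.0161, 0.0, -0.0206, 0.0, 0.0, 0.0]
[-0.0203, -0.0, -0.0244, 0.0, 0.0, 0.0]
[-0.0247, 0.0, -0.0279, 0.0, 0.0, 0.0]
[-0.0262, -0.0, -0.029, 0.0, 0.0, 0.0]
```

>>> send_rows(
  motion=[-0.0035,0,-0.0056,0,0,0,-0.0073,0,-0.0109,0,0,0,-0.0116,0,-0.0159,0,0,0,-0.0161,0,-0.0206,0,0,0,-0.0203,0,-0.0244,0,0,0,-0.0247,0,-0.0279,0,0,0,-0.0265,0,-0.0292,0,0,0,-0.0265,0,-0.0292,0,0,0],
)

```text
t: 9.22
ee_pos: [0.5917, -0.2197, 0.1197]
orientation: [0.858, -0.11, 0.497, 0.064]
contact_force: [5.3, -1.5, -1.0]
finger_gap: 0.0349
grip_force: 20.0
```

Run:
```python
from h import *
s=get_state();p0=s["ee_pos"];R=Rn.from_quat(s["orientation"]);print(s["t"],topod(p0-R.apply([0,0,.019])),RP.inv().apply(s["contact_force"]),s["finger_gap"],s["grip_force"])
p,d=snapshot("scene");cv2.imwrite("pics/s5.png",cv2.resize(p[120:250,100:240],None,fx=5,fy=4.6,interpolation=cv2.INTER_CUBIC))
```

```text
9.225 [ 0.00915749 -0.00025312  0.12918797] [ 5.52168929 -0.08918731 -0.95894306] 0.034945432906838485 19.99913066625595
```

View pics/s5.png

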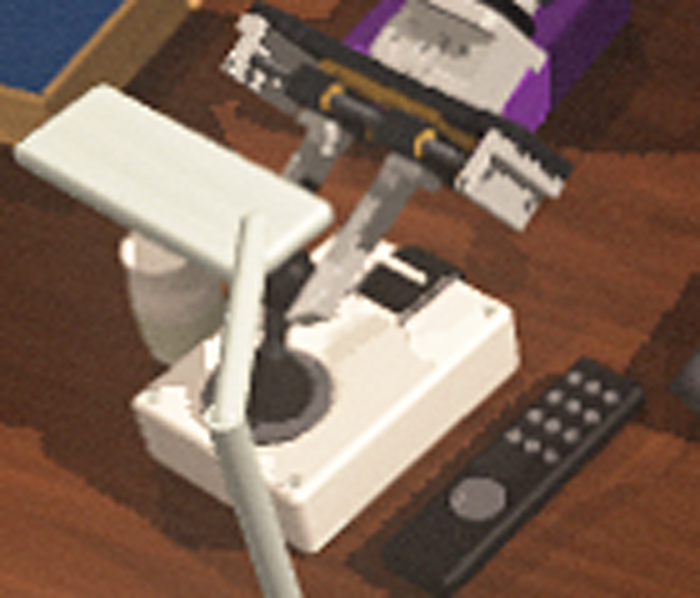

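The knob at crop pixel (290,285) is pulled over with 5.5 N, about 0.41 rad, which is full tilt. Holding for about 1.9 s.

>>> send_rows(
  motion=[0,0,0,0,0,0,0,0,0,0,0,0,0,0,0,0,0,0,0,0,0,0,0,0,0,0,0,0,0,0,0,0,0,0,0,0,0,0,0,0,0,0,0,0,0,0,0,0],
)

```text
t: 10.28
ee_pos: [0.5918, -0.2197, 0.1197]
orientation: [0.858, -0.11, 0.497, 0.064]
contact_force: [5.6, -1.9, -1.8]
finger_gap: 0.035
grip_force: 20.0
```

>>> send_rows(
  motion=[0,0,0,0,0,0,0,0,0,0,0,0,0,0,0,0,0,0,0,0,0,0,0,0,0,0,0,0,0,0,0,0,0,0,0,0,0,0,0,0,0,0],
)

```text
t: 11.15
ee_pos: [0.5918, -0.2197, 0.1197]
orientation: [0.858, -0.11, 0.497, 0.064]
contact_force: [5.3, -1.5, -1.7]
finger_gap: 0.0351
grip_force: 20.0
```

>>> send_rows(
  motion=[0.0018,0,0.0013,0,0,0,0.0062,0,0.0048,0,0,0,0.0104,0,0.0086,0,0,0,0.0149,0,0.0133,0,0,0,0.0192,0,0.0183,0,0,0,0.023,0,0.0236,0,0,0,0.0265,0,0.0292,0,0,0,0.0265,0,0.0292,0,0,0],
)

```text
t: 12.15
ee_pos: [0.6212, -0.2272, 0.1252]
orientation: [0.859, -0.11, 0.496, 0.064]
contact_force: [-1.3, -0.4, 0.6]
finger_gap: 0.0349
grip_force: 20.0
```

>>> send_rows(
  motion=[0,0,0,0,0,0,0,0,0,0,0,0,0,0,0,0,0,0,0,0,0,0,0,0,0,0,0,0,0,0,0,0,0,0,0,0,0,0,0,0,0,0,0,0,0,0,0,0],
  fingers=-1,
)

```text
t: 13.15
ee_pos: [0.6212, -0.2273, 0.1257]
orientation: [0.859, -0.11, 0.496, 0.064]
contact_force: [1.2, -0.1, 0.0]
finger_gap: 0.0936
grip_force: 0.0
```

>>> send_rows(
  motion=[0,0,-0.02,0,0,0,0,0,-0.045,0,0,0,0,0,-0.07,0,0,0,0,0,-0.095,0,0,0,0,0,-0.1136,0,0,0,0,0,-0.1136,0,0,0,0,0,-0.1136,0,0,0],
)

```text
t: 14.02
ee_pos: [0.5452, -0.2075, 0.171]
orientation: [0.859, -0.11, 0.496, 0.064]
contact_force: [-0.0, 0.5, 0.5]
finger_gap: 0.0941
grip_force: 0.0
```

Run:
```python
from h import *
s=get_state();print(s["t"],topod(s["ee_pos"]),s["contact_force"],s["joint_vel"])
p,d=snapshot("scene");cv2.imwrite("pics/s6.png",cv2.resize(p[90:250,90:290],None,fx=4,fy=3.75,interpolation=cv2.INTER_CUBIC))
```

```text
14.025 [-0.0224383  -0.00018061  0.17099192] [-0.01838756  0.54000586  0.49364851] [ 0.00299533  0.01412261 -0.00438842 -0.00450507  0.00088208  0.00474718]
```

View pics/s6.png

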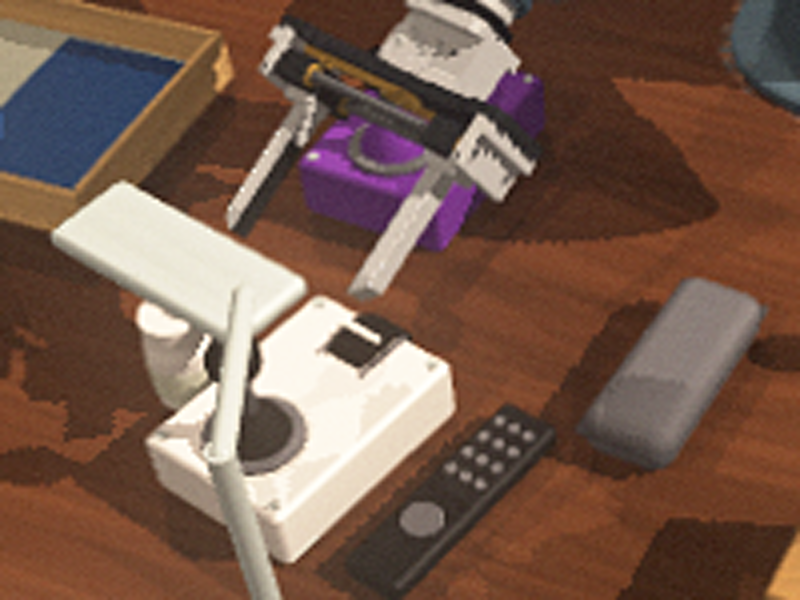

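The stick is upright at crop pixel (232,355), the white rib is still on top at (368,332), and the gripper is clear of everything. I'm handing the job in.

```bash
python3 -c "
from bench import *
print(job_done())"
```

```text
the job is handed in; nothing more can be done
None
```

The job is handed in, with no verdict returned: the wheel was rolled to its end stop, the stick was held at about 0.41 rad for roughly 1.9 s, and it sprang back upright with the arm clear and no sign of contact with the lamp or bystanders.

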